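# Bring the hanging asphalt core to rest over the scale

## Task

By the knob of its trolley, draw the hanging cradle with the asphalt core over the sill of its dock and along the rails, take the swing out of it, and hold it quietly with its foot inside the small ring marked at the centre of the scale's pan for about five seconds; then let go of the knob and back off, leaving it hanging still there, the foot inside the ring. Never touch the cradle with the hand, do not let it swing wildly or knock back against the sill once it is over, and leave the other things on the bench alone. It must be done within 27 seconds, and the swing does not fade by itself in that time.

Things in the scene. Friction and masses are not known exactly. Their poses are not given: they have to be found in the camera images.
- trolley (a joint): Travel of the aluminium trolley along the rails, in m: 0 at the dock end, up to 0.47; it grows towards -y of rig. About 0.6 kg, some 4 N of friction; it stays where it is left. The trolley (104 x 94 mm plate, its top 312 mm above the table) carries the knob on top and the freely swinging cradle below.
- hanger (a joint): Swing angle of the cradle about its pivot on the trolley, in rad: 0 hanging plumb, positive when the cradle is ahead of the trolley in the direction of growing trolley. It swings only in the vertical plane along the rails. Almost no damping: a free swing takes over a minute to fade. Period about 0.9 s (equivalent pendulum length 0.220 m).
- rig: The frame: two parallel steel rails 14 mm thick, 56 mm apart, 700 mm long, along the rig's y axis, their tops 302 mm above the table, on an end post at each end. Origin on the table under the middle of the rails; z up. Place and yaw differ each time. The pivot of the cradle is 304 mm above the table.
- knob (a point): Grip point of the trolley's knob: a black square block on top of the trolley, 30 x 30 mm and 36 mm tall (from 312 to 348 mm above the table), sides parallel to the rig's x and y. This point is on its axis, 334 mm above the table; grip it there from above, nothing is near it.
- cradle: The hanging load: steel strap, wire bail and dish, 108 mm wide, with an asphalt core 90 mm across and 50 mm tall in it, about 0.85 kg in all (varies). Origin at the pivot, z axis up along the strap. Under the dish is a short foot: a pin 16 mm thick with a ball end, ball centre 256 mm from the pivot.
- foot (a point): Lowest point of the ball-ended foot under the cradle, 264 mm from the pivot; 40 mm above the table when it hangs plumb, 12 mm above the scale's pan.
- dock: Parking dock fixed to the rig. Its sill is a round bar 16 mm thick across the path of the foot; origin: middle of the bar's axis, 38.6 mm above the table; axes as the rig's. The foot starts on its +y side. The sill's top is 7 mm higher than the foot: the trolley must be drawn 60 mm past it, the cradle leaning back 0.22 rad, before the foot slips over; then it swings forward hard.
- scale: Low white platform scale, 190 x 190 mm, with a flat display at its edge. It stands under the rails at a different place along them each time. Origin on the table under the middle of its pan.
- pan (a point): Centre of the top of the scale's round steel pan (120 mm across, marked with a dot and a thin ring 40 mm across), 28 mm above the table: the target. It lies straight below the path of the foot.
- core_a: Bystander: loose asphalt core 96 mm across, 46 mm tall; origin under its centre.
- core_b: Bystander: loose asphalt core 96 mm across, 40 mm tall; origin under its centre.
- core_c: Bystander: loose asphalt core 96 mm across, 50 mm tall; origin under its centre.
- tin: Bystander: open aluminium pan with two side handles, 90 mm across, 55 mm tall; origin under its centre.
- brush: Bystander: bench brush lying on the table.
- jar: Bystander: amber glass jar 64 mm across, 100 mm tall; origin under its centre.

How it is judged (in metres and radians):
On the way, in this order (a step that is already met when the one before it is completed fails the run):
1. the cradle's foot has been drawn over the sill (y of foot in the frame of dock below -0.03 m), for 0.1 s.
2. the cradle hangs quietly with its foot inside the ring, within 20 mm of the pan's centre, for 4 s (horizontal distance between foot and pan below 0.02 m), for 4 s.
At the end, for the whole second after the job is handed in: The knob is released; the foot stays within 20 mm (level distance) of the pan's centre, the cradle swinging slower than 0.4 rad/s and the trolley standing still (horizontal distance between foot and pan below 0.02 m and velocity of joint hanger between -0.4 and 0.4 rad/s and velocity of joint trolley between -0.02 and 0.02 m/s); the robot touches nothing.
It fails at once if the hand or arm touches the hanging cradle (contact force between any of the fingers, the arm and cradle above 0.5 N).
It fails at once if the cradle swings wildly (beyond 0.55 rad) (value of joint hanger above 0.55 rad or value of joint hanger below -0.55 rad).
It fails at once if once over, the cradle knocks back against the sill (y of foot in the frame of dock below -0.008 m and contact force between cradle and dock above 0.5 N).
It fails at once if another thing on the bench is shifted by more than 25 mm (distance of any of core_a, core_b, core_c, tin, brush, jar from where it was at the start of the episode above 0.025 m).
It also fails if it takes over 43 s, if anything falls off the work surface, if the arm or the gripper's body presses on something with over 40 N, if the wrist force passes 120 N, or if a joint passes its speed limit or range.

## Robot

A 6-joint arm with a two-finger parallel gripper is mounted at the origin on the work surface. World frame = base frame: x ahead of the robot, y to its left, z up, the work surface at z = 0. Lengths are in mm, angles in rad, forces in N, time in s.
With the tool pointing down it reaches from about 300 to 775 mm from the base axis. Payload 14.6 kg.
Tool frame: the origin (TCP) lies at the very end of the fingers, on their centre line; the grasp point (between the pads) lies 19 mm behind it; z points along the fingers, y is the line along which they close (so a half turn about z gives the same grasp; the last joint's range is limited). The gripper opens to 94 mm and grips with 3 to 60 N. Pads are 16 mm wide; open, the fingers measure 119 mm over their backs; the gripper's body (75 mm by 177 mm) begins 78 mm behind the grasp point.
Start: joints at [-1.236, 0.3, 1.521, -0, 1.321, -0.067], TCP at [215.084, -506.19, 205.446] pointing down, gripper open.
Joint ranges: [-3.03, 3.03], [-0.79, 2.21], [0.23, 2.52], [-1.04, 4.18], [0, 3.07], [-2.55, 2.55]. Speed limits (rad/s): [2.22, 2.22, 2.57, 3.14, 3.14, 3.14].

## Interface

Orientations are given as [roll, pitch, yaw] about the fixed x, y, z axes, in that order (R = Rz(yaw) Ry(pitch) Rx(roll)).
In Python, from cell import manip gives the robot as it stands.
- The arm moves only by the tool servo_tool, never from a script. Its argument "rows" is a list of rows, each a list of 7 numbers: the turn, a rotation vector about the world's x, y, z in degrees, then the shift along the world's x, y, z in mm, then the closure, from 0 (fully open) to 1 (shut). In form: [[rx, ry, rz, dx, dy, dz, fingers], ...]. A call has 1 to 20 rows; each row shifts and turns the commanded pose from where the row before left it; what a row does not reach is not made up. A row lasts 1/8 s, in which the tool goes at most 62.5 mm and 10.7 degrees, less where a joint would pass 70% of its speed; a pose out of reach is approached as far as the arm can. A call with a gripper value outside its range is refused whole. The fingers move at their own pace and stop on an object; "grip_force" is the grip in N (left out, the last holds). Time passes only in rows, so rows that do not move let the fingers close. It gives the time, the measured TCP pose, the force, the opening and the grip force at its end, in the units of the state.
- manip.read_state(): the state, without advancing time (a new reading comes with each control period).
- manip.camera(name): name is "side" or "top" or "wrist"; returns the picture (480x640x3 uint8, red, green, blue); there is no depth.
- manip.camera_info(name): a dict with "fx", "fy", "cx", "cy" (pixels), "D" ([k1, k2, p1, p2, k3] as OpenCV has them; the pictures are not rectified), "position" and "rotation" of the camera in the world; the wrist camera has in their place "T_tool_cam" (4x4, takes a point from camera to tool coordinates, whose origin is the TCP and whose axes are the flange's). Camera axes: x right, y down, z forward; pixel columns grow to the right and rows downward; lengths in mm; the calibration is good to about 2 mm. A picture is of the moment at which its call begins: read the wrist's pose just before it. camera_info takes no time and is no camera call.
- manip.sign_off(): hands the job in; it is judged then, once.
The state is a dict: "clock": time; "joints": joint angles; "qd": joint speeds; "effort": joint torques, N m; "eef_pos": TCP position; "eef_rot": TCP orientation; "wrist_force": force on the tool from outside, world axes, zero at the start; "moment": the same for the moment, N m; "finger_gap": finger opening in mm; "finger_force": force on a finger pad.
Only numpy, scipy, OpenCV 4.12 (cv2) and the standard library are available. Lean on these libraries where they do the work, as an engineer would, in place of code of your own. Each camera call takes 0.05 s, during which the arm holds its last target. There are 200 camera calls.

## Working session

There is one attempt and no reset: what is moved stays moved. The work goes in short steps, Python scripts to look and compute and a tool call to move; the robot and the scene stay as the last step left them, time stands still between calls to the robot, and variables do not carry over. Pictures are saved under pics/ and viewed, at most 10 in all, crops included, and the job is handed in when it is done.

Besides the shell and the picture viewer there is one more tool, called after ">>>" by a JSON object that holds its "method" and its "body", one argument or row to a line. servo_tool: Moves the arm, as the interface text tells. Its arguments: {"type":"object","properties":{"rows":{"type":"array","items":{"type":"array","items":{"type":"number"}}},"grip_force":{"type":"number"}},"required":["rows"]}

```bash
mkdir -p pics; python3 - <<'E'
from cell import manip
import cv2, numpy as np
for n in("side","top"):
    im=manip.camera(n); cv2.imwrite(f"pics/{n}0.png",im[:,:,::-1]); i=manip.camera_info(n)
    print(n,{k:np.round(v,4).tolist() for k,v in i.items() if not isinstance(v,str)})
s=manip.read_state(); print(s)
E
```

```text
side {'fx': 572.8358, 'fy': 572.8358, 'cx': 316.8882, 'cy': 252.5835, 'D': [-0.0834, 0.0, 0.0, 0.0, 0.0], 'position': [-448.4595, 326.1463, 1228.0728], 'rotation': [-2.3549, 0.014, -1.8862]}
top {'fx': 461.4718, 'fy': 461.4718, 'cx': 316.8506, 'cy': 241.4991, 'D': [-0.0599, 0.0, 0.0, 0.0, 0.0], 'position': [420.9494, 50.9464, 1393.6262], 'rotation': [-3.0647, -0.0118, -1.5675]}
{'clock': 0.1, 'joints': array([-1.23558742e+00,  3.00369646e-01,  1.52149101e+00,  2.39457113e-07,
        1.32070148e+00, -6.66198499e-02]), 'qd': array([ 0.00132844,  0.00069023, -0.00109188,  0.00033006, -0.00120346,
        0.0003938 ]), 'effort': array([ 1.33249112e-03, -5.32642865e+01, -3.53285193e+01,  7.09897815e-02,
        2.35075696e-02, -4.98699228e-05]), 'eef_pos': array([ 215.01959125, -505.98436577,  204.98008479]), 'eef_rot': array([-3.14062534e+00, -6.47703701e-05,  4.01828666e-01]), 'wrist_force': array([ 0.31219344, -0.47598213, -0.58554026]), 'moment': array([-0.01997989, -0.0100655 , -0.02510242]), 'finger_force': 0.0, 'finger_gap': 94.13412554376835}
```

View pics/side0.png

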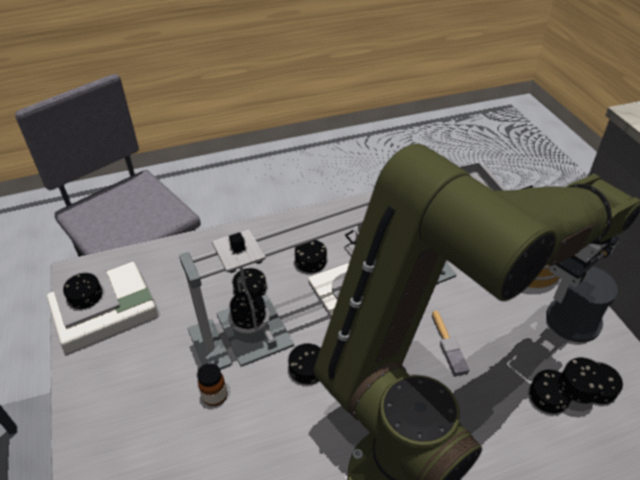

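View pics/top0.png

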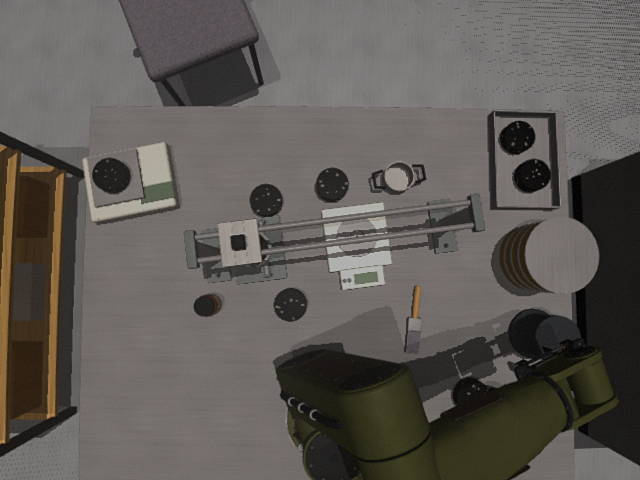

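Side view: knob at about (237,243), cradle core at (248,310). Top view: knob at about (238,241), scale with pan at about (358,238), and the rails run from (190,248) to (477,213). Next I'll enlarge the top view and measure.

```bash
cat > h.py <<'E'
import cv2, numpy as np
from cell import manip
from scipy.spatial.transform import Rotation as R
def cam(n):
    i=manip.camera_info(n); K=np.array([[i['fx'],0,i['cx']],[0,i['fy'],i['cy']],[0,0,1.]])
    r=np.array(i['rotation']); M=r if r.shape==(3,3) else R.from_euler('xyz',r).as_matrix()
    return K,np.array(i['D'],float),np.array(i['position'],float),M
def ray(n,p):
    K,D,c,M=cam(n); u=cv2.undistortPoints(np.array([[p]],float),K,D)[0,0]
    return c,M@np.array([u[0],u[1],1.])
def plane(n,p,z):
    c,d=ray(n,p); return c+d*(z-c[2])/d[2]
def tri(p,q,a="top",b="side"):
    c1,d1=ray(a,p);c2,d2=ray(b,q)
    s=np.linalg.lstsq(np.c_[d1,-d2],c2-c1,rcond=None)[0]
    x,y=c1+s[0]*d1,c2+s[1]*d2; return (x+y)/2,np.linalg.norm(x-y)
def proj(n,X):
    K,D,c,M=cam(n); return cv2.projectPoints(np.atleast_2d((np.atleast_2d(X)-c)@M).astype(float),np.zeros(3),np.zeros(3),K,D)[0][:,0]
E
python3 - <<'E'
from h import *
t=cv2.imread("pics/top0.png"); s=cv2.imread("pics/side0.png")
def blob(im,x0,y0,x1,y1,th=45):
    m=(im[y0:y1,x0:x1].max(2)<th).astype(np.uint8)
    n,_,st,ce=cv2.connectedComponentsWithStats(m); k=1+np.argmax(st[1:,4]); return ce[k]+[x0,y0],st[k]
a,sa=blob(t,222,226,254,260); b,sb=blob(s,224,228,252,262)
print(a,sa,b,sb)
print("tri knob",tri(a,b)); print("top@348",plane("top",a,348))
for p in[(192,248),(477,213)]: print(plane("top",p,302))
print("pan",plane("top",(358,238),28))
w=cv2.resize(t[190:300,180:490],None,fx=2.55,fy=2.55,interpolation=cv2.INTER_CUBIC)
cv2.imwrite("pics/t1.png",w)
E
```

```text
[238.01069519 242.04812834] [  9   9  15  15 187] [236.79816514 242.87614679] [  6   5  15  20 218]
tri knob (array([501.0055996 , 221.00627339, 328.96085965]), np.float64(0.035752586684377044))
top@348 [499.57889827 217.98226392 348.        ]
[488.4133633  334.57147675 302.        ]
[ 575.70047044 -347.80642688  302.        ]
pan [537.20909083 -87.2163169   28.        ]
```

View pics/t1.png

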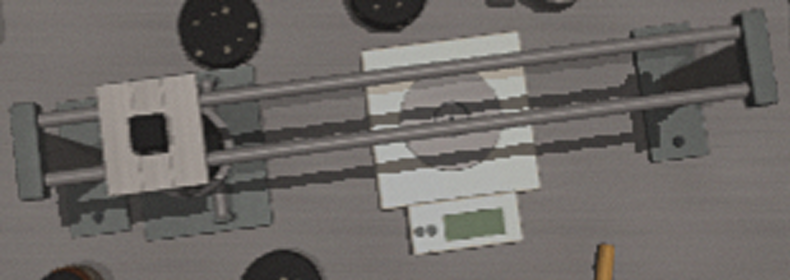

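The enlarged view shows the trolley plate with corners at (97,87), (197,73), (207,182) and (110,195). The scale's square corners are (361,47), (520,32), (540,187) and (381,209), with the ring and dot near (452,120). The sill bar is near x≈222.

```bash
python3 - <<'E'
from h import *
f=lambda p:(np.array(p)+.5)/2.55-.5+[180,190]
P=lambda p,z:plane("top",f(p),z)
pl=np.mean([P(p,312) for p in[(97,87),(197,73),(207,182),(110,195)]],0); print("plate",pl)
sc=np.mean([P(p,20) for p in[(361,47),(520,32),(540,187),(381,209)]],0);print("scale sq",sc)
print("dot",P((452,119),28))
for a,b in[((205,98),(737,33)),((240,155),(745,92))]:
    A,B=P(a,302),P(b,302); d=B-A; print("rail",A,B,"yaw",np.arctan2(d[0],-d[1]))
print("sill",P((215,90),38.6),P((224,218),38.6))
# pan ellipse: steel gray vs white
t=cv2.imread("pics/top0.png"); m=t[190:300,180:490]
yaw=.126; e=np.array([np.sin(yaw),-np.cos(yaw)]); n=np.array([np.cos(yaw),np.sin(yaw)])
for q in(pl,sc,P((452,119),28)): print("along",(q[:2]-pl[:2])@e,"perp",(q[:2]-pl[:2])@n)
i=manip.camera_info("wrist");print(np.round(i["T_tool_cam"],3).tolist(),i['fx'],i['cx'],i['cy'])
# foot/sill/knob vs side view
for X in[(*sc[:2],28),(*pl[:2],40),(*pl[:2],312)]: print(X,proj("side",X),proj("top",X))
E
```

```text
plate [501.78622855 220.04705074 312.        ]
scale sq [543.59039225 -83.33957612  20.        ]
dot [542.08415821 -84.10677682  28.        ]
rail [536.43867672 173.35417088 302.        ] [ 600.78367253 -328.10018054  302.        ] yaw 0.12761937965209377
rail [483.37163229 140.16697493 302.        ] [ 544.62427229 -334.39199636  302.        ] yaw 0.12836307398248434
sill [573.6627035  191.43274218  38.6       ] [425.90657451 179.34906206  38.6       ]
along 0.0 perp 0.0
along 306.2349266295676 perp 3.347113681042913
along 306.80676162718066 perp 1.7564086126132423
[[-0.0, -0.968, -0.251, 71.811], [1.0, -0.0, 0.0, 1.729], [-0.0, -0.251, 0.968, -181.073], [0.0, 0.0, 0.0, 1.0]] 404.41560678235663 325.34817605122277 240.0469078391481
(np.float64(543.5903922468797), np.float64(-83.33957612159404), 28) [[351.99508945 285.77713481]] [[356.69186633 235.85732958]]
(np.float64(501.78622855143897), np.float64(220.04705073518636), 40) [[249.53881035 321.66248726]] [[253.92440183 249.2293001 ]]
(np.float64(501.78622855143897), np.float64(220.04705073518636), 312) [[237.95645254 247.88119185]] [[239.57329939 242.26677779]]
```

>>> {"method": "servo_tool", "body": {
  "rows": [
    [0, 0, -1, 10, 20, 45, 0],
    [0, 0, -1, 18, 45, 50, 0],
    [0, 0, -1, 18, 50, 50, 0],
    [0, 0, -1, 20, 50, 40, 0],
    [0, 0, -1, 20, 50, 10, 0],
    [0, 0, -1, 20, 50, 0, 0],
    [0, 0, -1, 20, 50, 0, 0],
    [0, 0, -1, 20, 50, 0, 0],
    [0, 0, -1, 20, 50, 0, 0],
    [0, 0, -1, 20, 50, 0, 0],
    [0, 0, -1, 20, 50, 0, 0],
    [0, 0, -1, 20, 50, 0, 0],
    [0, 0, -1, 20, 50, 0, 0],
    [0, 0, -1, 20, 50, 0, 0],
    [0, 0, -1, 15, 40, 0, 0],
    [0, 0, -0.7, 5, 20, 0, 0],
    [0, 0, 0, 0, 0, 0, 0]
  ],
  "grip_force": 30
}}

```text
clock: 2.22
eef_pos: [495.2, 204.4, 384.6]
eef_rot: [3.141, 0.002, 0.13]
wrist_force: [0.4, -0.4, 0.1]
finger_gap: 93.9
finger_force: 0.0
```

```bash
python3 - <<'E'
from h import *
w=manip.camera("wrist"); s0=manip.read_state(); s=manip.camera("side"); s1=manip.read_state()
for q in(s0,s1): print(q['clock'],q['eef_pos'],q['eef_rot'])
cv2.imwrite("pics/c2.png",np.hstack([cv2.resize(s,(400,300)),cv2.resize(w,(400,300))])[:,:,::-1]); cv2.imwrite("pics/side2.png",s[:,:,::-1]);cv2.imwrite("pics/w2.png",w[:,:,::-1])
E
```

```text
2.275 [495.16962281 203.54815802 384.96079668] [3.14131026e+00 9.05268598e-04 1.28841341e-01]
2.325 [495.15859156 203.01853807 385.31533052] [3.14138058e+00 2.61670598e-04 1.27969490e-01]
```

View pics/c2.png

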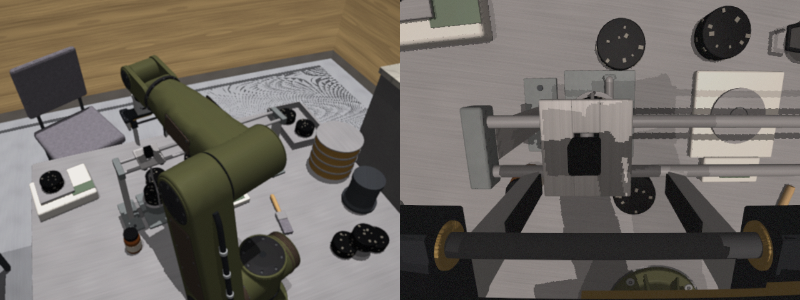

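The wrist view shows the knob below and between the open fingers, and the pan at about (542,179) in full-resolution pixels. In the side view the cradle is visible just left of the elbow. I'll refine the knob and pan positions from the wrist image.

```bash
python3 - <<'E'
from h import *
i=manip.camera_info("wrist");K=np.array([[i['fx'],0,i['cx']],[0,i['fy'],i['cy']],[0,0,1.]])
T=np.array(i["T_tool_cam"]);A=np.eye(4);A[:3,:3]=R.from_euler('xyz',[3.1413,.0009,.1288]).as_matrix();A[:3,3]=[495.17,203.9,384.8]
W=A@T
def wp(p,z):
    u=cv2.undistortPoints(np.array([[p]],float),K,np.array(i['D'],float))[0,0];d=W[:3,:3]@[u[0],u[1],1];c=W[:3,3];return (c+d*(z-c[2])/d[2])
w=cv2.imread("pics/w2.png")
m=(w[150:300,220:360].max(2)<40).astype(np.uint8);n,_,st,ce=cv2.connectedComponentsWithStats(m);
for k in range(1,n):
    if st[k,4]>100: print(st[k]+[220,150,0,0,0],ce[k]+[220,150])
print("yaxis cam pos",W[:3,3])
for p in[(295,220),(295,250)]: print(p,wp(p,348))
print("pan",wp((542,178),28))
g=w[90:310,430:640]; c=np.vstack([cv2.resize(w[150:320,220:390],(600,600))[:, :400],]);
cv2.imwrite("pics/w3.png",np.hstack([cv2.resize(w[180:310,230:360],(400,400),interpolation=2),cv2.resize(w[110:240,480:610],(400,400),interpolation=2)]))
E
```

```text
[ 268  213   54   68 3270] [295.09571865 248.88103976]
[220 278   7  22 135] [222.82222222 289.45925926]
yaxis cam pos [567.28217611 211.36906531 565.80592368]
(295, 220) [520.15943774 221.92763042 348.        ]
(295, 250) [503.11060719 220.04880861 348.        ]
pan [550.67681793 -83.84807472  28.        ]
```

View pics/w3.png

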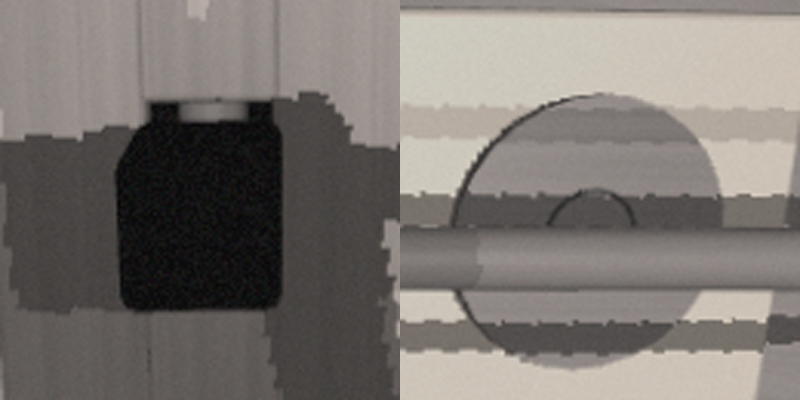

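>>> {"method": "servo_tool", "body": {
  "rows": [
    [0, 0, 0, 3, 9, 0, 0],
    [0, 0, 0, 3, 8, -10, 0],
    [0, 0, 0, 0, 0, -20, 0],
    [0, 0, 0, 0, 0, -15, 0],
    [0, 0, 0, 0, 0, 0, 0]
  ]
}}

```text
clock: 2.95
eef_pos: [501.0, 220.5, 339.3]
eef_rot: [3.141, 0.002, 0.128]
wrist_force: [-0.2, 0.6, 0.9]
finger_gap: 94.0
finger_force: 0.0
```

>>> {"method": "servo_tool", "body": {
  "rows": [
    [0, 0, 0, 0, 0, -12, 0.2],
    [0, 0, 0, 0, 0, -11, 0.5],
    [0, 0, 0, 0, 0, 0, 1],
    [0, 0, 0, 0, 0, 0, 1],
    [0, 0, 0, 0, 0, 0, 1]
  ],
  "grip_force": 40
}}

```text
clock: 3.58
eef_pos: [501.4, 220.7, 317.8]
eef_rot: [-3.141, -0.001, 0.128]
wrist_force: [0.7, 0.6, 0.3]
finger_gap: 47.4
finger_force: 0.0
```

>>> {"method": "servo_tool", "body": {
  "rows": [
    [0, 0, 0, 0, 0, 0, 1],
    [0, 0, 0, 0, 0, 0, 1],
    [0, 0, 0, 0.5, -4, 0, 1],
    [0, 0, 0, 1, -8, 0, 1],
    [0, 0, 0, 1, -8, 0, 1],
    [0, 0, 0, 1, -8, 0, 1],
    [0, 0, 0, 1, -8, 0, 1],
    [0, 0, 0, 1, -8, 0, 1],
    [0, 0, 0, 1, -8, 0, 1],
    [0, 0, 0, 1, -8, 0, 1],
    [0, 0, 0, 0.8, -6, 0, 1],
    [0, 0, 0, 0.8, -6, 0, 1],
    [0, 0, 0, 0.7, -6, 0, 1],
    [0, 0, 0, 0.8, -6, 0, 1],
    [0, 0, 0, 0.8, -6, 0, 1]
  ]
}}

```text
clock: 5.45
eef_pos: [513.3, 130.5, 317.6]
eef_rot: [-3.141, -0.002, 0.128]
wrist_force: [7.6, 6.2, -0.3]
finger_gap: 29.7
finger_force: 40.0
```

>>> {"method": "servo_tool", "body": {
  "rows": [
    [0, 0, 0, 0.7, -6, 0, 1],
    [0, 0, 0, 0.7, -6, 0, 1],
    [0, 0, 0, 0.7, -6, 0, 1],
    [0, 0, 0, 0.7, -6, 0, 1],
    [0, 0, 0, 0.8, -6, 0, 1],
    [0, 0, 0, 0.7, -6, 0, 1],
    [0, 0, 0, 0.8, -6, 0, 1],
    [0, 0, 0, 0.7, -6, 0, 1],
    [0, 0, 0, 0.8, -6, 0, 1]
  ]
}}

```text
clock: 6.58
eef_pos: [520.5, 76.5, 317.6]
eef_rot: [-3.141, -0.004, 0.128]
wrist_force: [14.9, 4.5, -1.5]
finger_gap: 29.8
finger_force: 40.0
```

```bash
python3 - <<'E'
from h import *
import pickle
L=[]
for k in range(8):
    s=manip.read_state(); im=manip.camera("side"); L.append((s['clock'],s['eef_pos'],im))
    print(s['clock'],np.round(s['eef_pos'],1),np.round(s['wrist_force'],1))
pickle.dump(L,open("s4.pkl","wb"))
a=L[0][2][200:380,180:360]; b=L[4][2][200:380,180:360]
cv2.imwrite("pics/s4.png",np.hstack([cv2.resize(q,(400,400),interpolation=2) for q in(a,b)])[:,:,::-1])
E
```

```text
6.575 [520.5  76.5 317.6] [14.9  4.5 -1.5]
6.625 [520.6  75.8 317.6] [14.7  3.3 -0.8]
6.675 [520.6  75.8 317.6] [14.3  0.7 -1.4]
6.725 [520.6  75.8 317.6] [15.6 -0.4 -0.9]
6.775 [520.6  75.9 317.6] [15.  -0.9 -1. ]
6.825 [520.6  75.9 317.6] [15.1  0.2 -2. ]
6.875 [520.6  75.8 317.6] [14.7 -0.6 -0.3]
6.925 [520.6  75.9 317.6] [14.9  0.1 -1.1]
```

View pics/s4.png

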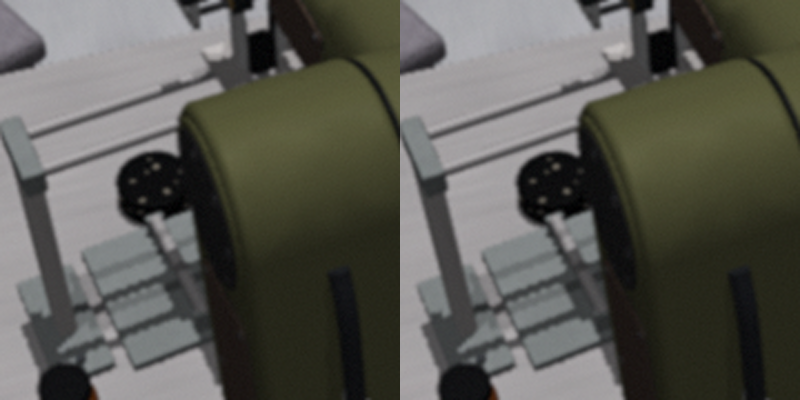

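The side view shows the elbow hiding the cradle; only a bystander core is visible, at about (250,283) in full-resolution pixels. I'll try the top and wrist cameras instead.

```bash
python3 - <<'E'
from h import *
import pickle
L=[]
for k in range(6):
    n=("top","wrist")[k%2]
    s=manip.read_state(); im=manip.camera(n); L.append((n,s['clock'],s['eef_pos'],s['eef_rot'],im))
pickle.dump(L,open("s5.pkl","wb"))
t=[l[4] for l in L]
a=[cv2.resize(q[180:300,200:360],(400,300),interpolation=2) for q in(t[0],t[4])]
b=[cv2.resize(q,(400,300),interpolation=3) for q in(t[1],t[5])]
cv2.imwrite("pics/s5.png",np.vstack([np.hstack(a),np.hstack(b)])[:,:,::-1]); print(s['clock'])
E
```

```text
7.225
```

View pics/s5.png

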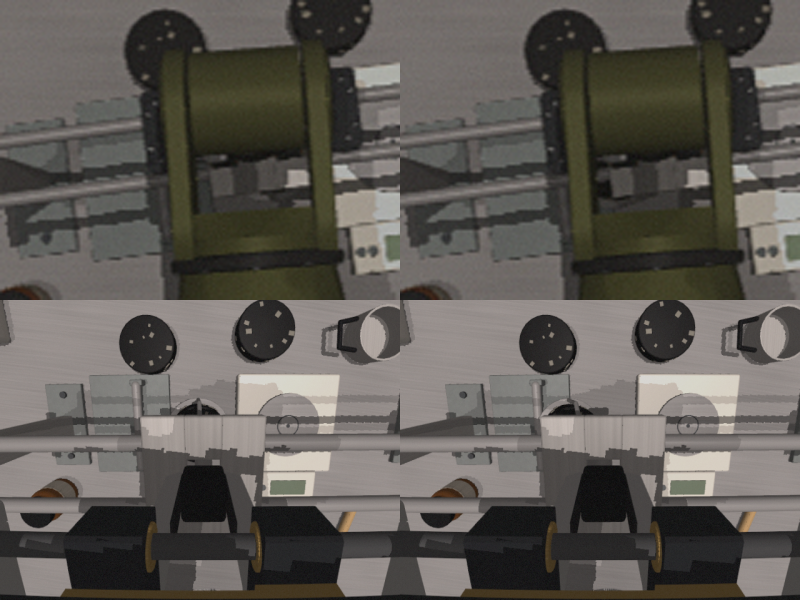

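The wrist view shows the dish rim and core peeking above the trolley's far edge, moving from about (317,168) to (264,173) in full-resolution pixels. The foot is over the sill, and the wrist camera works for tracking. I'll take a wrist burst over one period.

```bash
python3 - <<'E'
from h import *
import pickle
L=[]
for k in range(20):
    s=manip.read_state(); im=manip.camera("wrist"); L.append((s['clock'],s['eef_pos'],s['eef_rot'],im))
pickle.dump(L,open("s6.pkl","wb"))
t=[cv2.resize(l[3][140:195,200:440],(400,92),interpolation=2) for l in L[::2]]
cv2.imwrite("pics/s6.png",np.vstack([np.hstack(t[i:i+2]) for i in range(0,10,2)])[:,:,::-1])
for l in L:
    g=l[3][140:183,200:440].max(2); m=(g<32).astype(np.uint8);n,_,st,ce=cv2.connectedComponentsWithStats(m)
    o=[(st[k].tolist(),ce[k].round(1).tolist()) for k in range(1,n) if st[k,4]>25]
    print(round(l[0],3),o)
E
```

```text
7.275 [([40, 27, 42, 16, 421], [63.8, 35.9]), ([88, 30, 22, 13, 143], [96.8, 37.6])]
7.325 [([47, 27, 40, 16, 396], [69.5, 36.1]), ([93, 30, 23, 13, 152], [102.7, 37.3])]
7.375 [([59, 26, 37, 17, 368], [80.4, 36.1]), ([103, 29, 24, 14, 164], [113.3, 37.2])]
7.425 [([75, 26, 33, 17, 333], [94.1, 36.1]), ([115, 29, 26, 14, 190], [126.5, 37.1])]
7.475 [([92, 27, 29, 16, 296], [109.2, 36.3]), ([129, 27, 29, 16, 217], [140.5, 36.7])]
7.525 [([108, 27, 27, 16, 256], [124.3, 36.5]), ([143, 26, 32, 17, 102], [157.3, 32.8]), ([142, 33, 11, 10, 75], [146.5, 38.0])]
7.575 [([155, 26, 36, 17, 153], [170.0, 32.9]), ([123, 28, 25, 15, 211], [137.2, 37.0])]
7.625 [([164, 26, 40, 17, 286], [178.4, 34.7]), ([134, 29, 23, 14, 170], [147.1, 37.3])]
7.675 [([169, 26, 42, 17, 324], [184.7, 35.0]), ([140, 30, 22, 13, 155], [152.7, 37.5])]
7.725 [([170, 26, 42, 17, 349], [185.6, 35.0]), ([142, 30, 21, 13, 151], [153.9, 37.5])]
7.775 [([167, 26, 40, 17, 332], [182.1, 34.9]), ([138, 29, 22, 14, 162], [150.2, 37.4])]
7.825 [([159, 26, 39, 17, 234], [173.9, 34.6]), ([129, 28, 24, 15, 192], [142.4, 37.1])]
7.875 [([116, 27, 25, 16, 226], [130.9, 36.7]), ([149, 26, 34, 17, 121], [164.3, 32.9]), ([148, 34, 5, 9, 33], [149.9, 38.5])]
7.925 [([101, 27, 27, 16, 280], [116.8, 36.2]), ([136, 26, 30, 17, 187], [146.3, 35.8])]
7.975 [([83, 26, 31, 17, 316], [101.4, 36.2]), ([122, 29, 27, 14, 212], [133.2, 37.0])]
8.025 [([66, 26, 36, 17, 354], [87.0, 36.1]), ([109, 29, 25, 14, 173], [119.6, 37.3])]
8.075 [([53, 27, 39, 16, 384], [74.6, 36.1]), ([98, 30, 24, 13, 153], [108.1, 37.5])]
8.125 [([44, 27, 40, 16, 409], [66.6, 36.0]), ([90, 30, 23, 13, 142], [99.8, 37.6])]
8.175 [([40, 27, 41, 16, 419], [63.4, 35.9]), ([87, 30, 22, 13, 140], [96.1, 37.6])]
8.225 [([41, 27, 42, 16, 417], [64.8, 36.0]), ([89, 30, 22, 13, 139], [97.8, 37.7])]
```

View pics/s6.png

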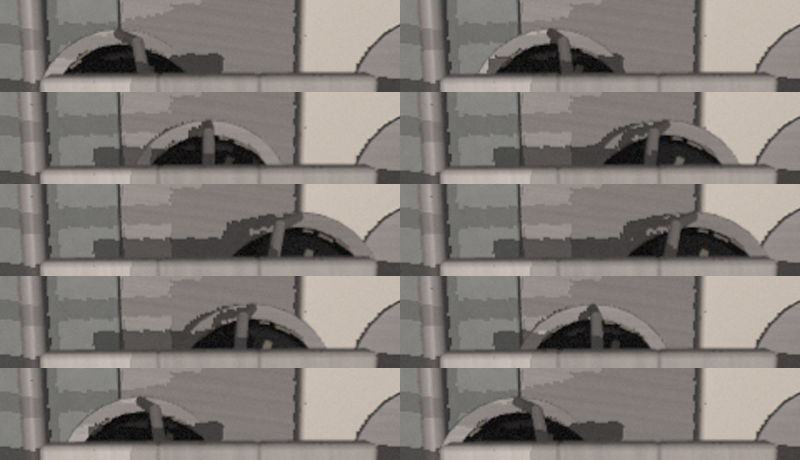

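The ten tiled frames show the dish rim, the core and the bail wire between two dark blobs. The wire swings from about x=285 to x=367 full-resolution pixels at row 175. Next I'll fit the swing and compute a move that cancels it and covers the remaining distance.

```bash
cat > p.py <<'E'
from h import *
import pickle,sys
from scipy.optimize import curve_fit
from scipy.optimize import lsq_linear
Lq=.22
def blobs(im):
    g=im[140:183,200:440].max(2);n,_,st,ce=cv2.connectedComponentsWithStats((g<32).astype(np.uint8))
    b=sorted([st[k] for k in range(1,n) if st[k,4]>=100],key=lambda s:s[0])
    return 200+(b[0][0]+b[0][2]+b[1][0])/2-.5 if len(b)==2 else np.nan
def fit(L,c0=None,w0=None):
    t=np.array([l[0] for l in L]);u=np.array([blobs(l[3]) for l in L]);k=~np.isnan(u);t,u=t[k],u[k]
    f=lambda t,c,a,b,w:c+a*np.cos(w*(t-t[0]))+b*np.sin(w*(t-t[0]))
    if w0: 
        M=np.c_[np.ones(len(t)),np.cos(w0*(t-t[0])),np.sin(w0*(t-t[0]))];p=np.r_[np.linalg.lstsq(M,u,rcond=None)[0],w0]
    else: p,_=curve_fit(f,t,u,[320,-40,0,6.7])
    print("fit c,a,b,w",p.round(3),"rms",np.std(u-f(t,*p)).round(2)); return t[0],p
def state(t0,p,t,scale):
    c,a,b,w=p;ph=w*(t-t0);return np.array([a*np.cos(ph)+b*np.sin(ph),w*(-a*np.sin(ph)+b*np.cos(ph))])*scale
def plan(x0,D,N,w,lag=.015,h=.125,reg=1.0):
    # residual phasor at Tend: [w*th, th'] ; velocity steps at k*h+lag
    T=N*h+.1
    def rot(x,t): c,s=np.cos(w*t),np.sin(w*t);return np.array([x[0]*c+x[1]/w*s,-x[0]*w*s+x[1]*c])
    cols=[]
    for k in range(N): cols.append(rot([0,-1/(Lq*h)],T-k*h-lag)+rot([0,1/(Lq*h)],T-(k+1)*h-lag))
    A=np.array(cols).T*[[w],[1]]; A=np.vstack([A,np.ones(N)]); b=np.r_[-rot(x0,T)*[w,1],D]
    # minimise sum of squared velocity steps subject to A d=b
    S=np.diff(np.eye(N+2)[:,1:-1],axis=0) if 0 else (np.eye(N+1,N)-np.eye(N+1,N,-1))
    Q=S.T@S+1e-3*np.eye(N); K=np.block([[Q,A.T],[A,np.zeros((3,3))]])
    return np.linalg.solve(K,np.r_[np.zeros(N),b])[:N]
def sim(x0,d,w,lag=.015,h=.125,T=None):
    x=np.array(x0,float);dt=.0025;v=0;m=[];T=T or len(d)*h+.1
    for i in range(int(T/dt)):
        k=int(np.floor((i*dt-lag)/h+1e-9));vn=d[k]/h if 0<=k<len(d) else 0
        x[1]-=(vn-v)/Lq;v=vn;x[1]-=w*w*x[0]*dt;x[0]+=x[1]*dt;m.append(x[0])
    return x,min(m),max(m)
E
python3 - <<'E'
from p import *
L=pickle.load(open("s6.pkl","rb"));t0,p=fit(L);c,a,b,w=p
A=np.hypot(a,b);s=manip.read_state();t=s['clock'];print(t,s['eef_pos'],"A px",A)
sc=1/(1.02*189)
x0=state(t0,p,t,sc);print("A rad",A*sc,"x0",x0)
D=.1607
for wait in range(0,4):
    xs=state(t0,p,t+wait*.125,sc)
    for N in(8,10,12):
        d=plan(xs,D,N,w);r=sim(xs,d,w);print(wait,N,(d*1000).round(1),"res",r[0].round(3),"rng",np.round(r[1:],2))
E
```

```text
fit c,a,b,w [325.095 -40.447   9.348   6.664] rms 0.28
8.275 [520.61430387  75.84132411 317.5974748 ] A px 41.5131269884947
A rad 0.21533938680617645 x0 [-0.17674813  0.81973916]
0 8 [14.9 27.3 33.4 31.8 24.5 15.7  8.8  4.5] res [0.001 0.005] rng [-0.17  0.09]
0 10 [10.3 22.  30.2 31.3 25.3 16.   8.4  5.4  6.   5.8] res [ 0.001 -0.009] rng [-0.17  0.09]
0 12 [ 5.6 13.2 19.7 22.  19.7 14.6 10.1  8.9 10.9 13.6 13.6  8.9] res [-0.001 -0.003] rng [-0.17  0.13]
1 8 [23.5 34.7 32.8 23.3 14.1 10.5 11.4 10.5] res [0.    0.001] rng [-0.02  0.06]
1 10 [13.4 23.3 26.4 22.7 16.  10.9 10.1 12.7 14.4 10.9] res [ 0.    -0.001] rng [-0.07  0.11]
1 12 [ 8.4 14.4 16.  14.  11.   9.9 11.9 16.  19.2 18.8 14.2  6.9] res [-0. -0.] rng [-0.12  0.15]
2 8 [27.  33.8 25.3 13.1  8.  12.9 20.9 19.7] res [-0.001 -0.004] rng [-0.13  0.15]
2 10 [12.3 17.7 16.7 12.8 10.9 13.2 18.7 23.  21.8 13.5] res [-0.     0.007] rng [-0.16  0.17]
2 12 [ 8.6 11.3  9.4  7.   7.8 12.9 20.1 25.3 25.1 19.3 10.6  3.2] res [0.001 0.003] rng [-0.17  0.19]
3 8 [22.9 25.2 15.8  7.8 10.2 21.5 31.1 26.2] res [-0.002 -0.006] rng [-0.23  0.22]
3 10 [ 7.8  9.   7.5  8.  13.2 21.6 28.6 29.7 23.4 11.9] res [-0.001  0.011] rng [-0.22  0.22]
3 12 [ 6.   5.9  4.2  5.7 12.2 21.7 29.3 30.7 24.8 14.7  5.2  0.3] res [0.002 0.004] rng [-0.21  0.22]
```

>>> {"method": "servo_tool", "body": {
  "rows": [
    [0, 0, 0, 1.4, -10.2, 0, 1],
    [0, 0, 0, 2.9, -21.8, 0, 1],
    [0, 0, 0, 4.0, -29.9, 0, 1],
    [0, 0, 0, 4.1, -31, 0, 1],
    [0, 0, 0, 3.4, -25.1, 0, 1],
    [0, 0, 0, 2.1, -15.9, 0, 1],
    [0, 0, 0, 1.1, -8.3, 0, 1],
    [0, 0, 0, 0.7, -5.4, 0, 1],
    [0, 0, 0, 0.8, -5.9, 0, 1],
    [0, 0, 0, 0.8, -5.8, 0, 1]
  ]
}}

```text
clock: 9.52
eef_pos: [541.8, -82.6, 317.6]
eef_rot: [-3.141, -0.004, 0.128]
wrist_force: [15.0, 5.9, -1.3]
finger_gap: 29.7
finger_force: 40.0
```

```bash
python3 - <<'E'
from p import *
L=[]
for k in range(16):
    s=manip.read_state(); im=manip.camera("wrist"); L.append((s['clock'],s['eef_pos'],s['eef_rot'],im))
pickle.dump(L,open("s7.pkl","wb"))
print(s['clock'],s['eef_pos'],s['wrist_force'])
print([blobs(l[3]) for l in L])
try: fit(L,w0=6.664)
except Exception as e: print(e)
a=L[0][3]; b=L[9][3]
cv2.imwrite("pics/s7.png",np.hstack([cv2.resize(q[100:250,200:440],(400,250),interpolation=2) for q in(a,b)])[:,:,::-1])
E
```

```text
10.275 [541.85564336 -83.16596759 317.61039042] [16.62877777 -1.49325376 -1.11316656]
[np.float64(325.5), np.float64(325.5), np.float64(326.5), np.float64(327.5), np.float64(327.5), np.float64(327.5), np.float64(327.5), np.float64(327.5), np.float64(326.5), np.float64(325.5), np.float64(324.5), np.float64(323.5), np.float64(322.5), np.float64(322.5), np.float64(322.0), np.float64(322.0)]
fit c,a,b,w [ 3.24939e+02 -8.70000e-02  2.88400e+00  6.66400e+00] rms 0.26
```

View pics/s7.png

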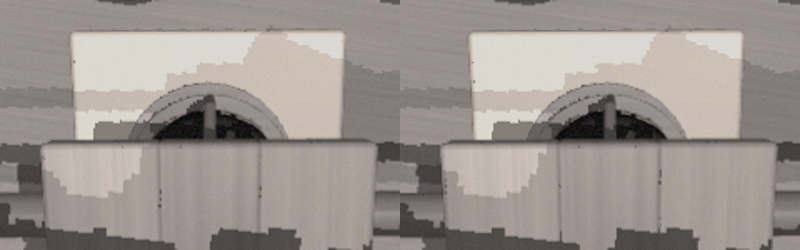

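The dish is centred on the scale: the scale's edges have their midpoint at px 324.5 and the cradle is at 324.9. The residual swing is about 0.015 rad. Now I'll hold.

>>> {"method": "servo_tool", "body": {
  "rows": [
    [0, 0, 0, 0, 0, 0, 1],
    [0, 0, 0, 0, 0, 0, 1],
    [0, 0, 0, 0, 0, 0, 1],
    [0, 0, 0, 0, 0, 0, 1],
    [0, 0, 0, 0, 0, 0, 1],
    [0, 0, 0, 0, 0, 0, 1],
    [0, 0, 0, 0, 0, 0, 1],
    [0, 0, 0, 0, 0, 0, 1],
    [0, 0, 0, 0, 0, 0, 1],
    [0, 0, 0, 0, 0, 0, 1],
    [0, 0, 0, 0, 0, 0, 1],
    [0, 0, 0, 0, 0, 0, 1],
    [0, 0, 0, 0, 0, 0, 1],
    [0, 0, 0, 0, 0, 0, 1],
    [0, 0, 0, 0, 0, 0, 1],
    [0, 0, 0, 0, 0, 0, 1],
    [0, 0, 0, 0, 0, 0, 1],
    [0, 0, 0, 0, 0, 0, 1],
    [0, 0, 0, 0, 0, 0, 1],
    [0, 0, 0, 0, 0, 0, 1]
  ]
}}

```text
clock: 12.82
eef_pos: [541.9, -83.2, 317.6]
eef_rot: [3.141, -0.004, 0.128]
wrist_force: [17.2, -0.7, -0.9]
finger_gap: 29.8
finger_force: 40.0
```

>>> {"method": "servo_tool", "body": {
  "rows": [
    [0, 0, 0, 0, 0, 0, 1],
    [0, 0, 0, 0, 0, 0, 1],
    [0, 0, 0, 0, 0, 0, 1],
    [0, 0, 0, 0, 0, 0, 1],
    [0, 0, 0, 0, 0, 0, 1],
    [0, 0, 0, 0, 0, 0, 1],
    [0, 0, 0, 0, 0, 0, 1],
    [0, 0, 0, 0, 0, 0, 1],
    [0, 0, 0, 0, 0, 0, 1],
    [0, 0, 0, 0, 0, 0, 1],
    [0, 0, 0, 0, 0, 0, 1],
    [0, 0, 0, 0, 0, 0, 1],
    [0, 0, 0, 0, 0, 0, 1],
    [0, 0, 0, 0, 0, 0, 1],
    [0, 0, 0, 0, 0, 0, 1],
    [0, 0, 0, 0, 0, 0, 1],
    [0, 0, 0, 0, 0, 0, 1],
    [0, 0, 0, 0, 0, 0, 1],
    [0, 0, 0, 0, 0, 0, 1],
    [0, 0, 0, 0, 0, 0, 1]
  ]
}}

```text
clock: 15.32
eef_pos: [541.9, -83.2, 317.6]
eef_rot: [3.141, -0.004, 0.128]
wrist_force: [16.3, -0.5, -0.9]
finger_gap: 29.3
finger_force: 40.0
```

>>> {"method": "servo_tool", "body": {
  "rows": [
    [0, 0, 0, 0, 0, 0, 0.6],
    [0, 0, 0, 0, 0, 0, 0.3],
    [0, 0, 0, 0, 0, 0, 0.2],
    [0, 0, 0, 0, 0, 0, 0.2],
    [0, 0, 0, 0, 0, 15, 0.2],
    [0, 0, 0, 0, 0, 25, 0.2],
    [0, 0, 0, 0, 0, 25, 0.2],
    [0, 0, 0, 0, 0, 25, 0.2],
    [0, 0, 0, 0, 0, 0, 0.2],
    [0, 0, 0, 0, 0, 0, 0.2]
  ]
}}

```text
clock: 16.58
eef_pos: [540.5, -82.7, 406.6]
eef_rot: [-3.141, 0.001, 0.128]
wrist_force: [-0.4, -0.3, -0.2]
finger_gap: 75.1
finger_force: 0.0
```

```bash
python3 - <<'E'
from h import *
s=manip.read_state(); im=manip.camera("wrist"); print(s['clock'],s['eef_pos'],s['wrist_force'],s['finger_gap'])
cv2.imwrite("pics/s8.png",im[:,:,::-1])
E
```

```text
16.575 [540.49736248 -82.66689436 406.6422489 ] [-0.40779973 -0.33050408 -0.18850624] 75.08749417704185
```

View pics/s8.png

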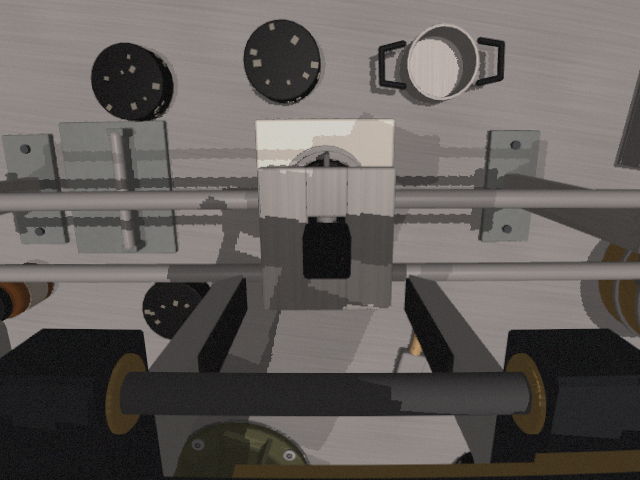

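The knob is free at about (327,248). The trolley (259–395) and the scale (256–395) share the same centre, and the cradle is plumb at about x=326. Handing in.

```bash
python3 -c "
from cell import manip
print(manip.sign_off())"
```

```text
the job is handed in; nothing more can be done
None
```

I handed the job in at 16.6 s: the cradle is over the sill and hanging nearly still over the centre of the scale's pan (last measured swing about 0.015 rad, before release), with the knob released and the hand backed off; no verdict was returned.

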